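Turn the dough warmer up by one click and start it

ROBOT

A 6-joint arm with a two-finger parallel gripper is mounted at the origin on the work surface. World frame = base frame: x ahead of the robot, y to its left, z up, the work surface at z = 0. Lengths are in mm, angles in rad, forces in N, time in s.
With the tool pointing down it reaches from about 350 to 975 mm from the base axis. Payload 7.1 kg.
Tool frame: the origin (TCP) lies on the front face of the gripper's body, between the roots of the fingers; the fingertips stand 80 mm ahead of it and the grasp point (between the pads) lies 61 mm ahead of it (env.tips_ahead is the distance from the TCP to the fingertips, in mm); z points along the fingers, y is the direction in which the jaws open and shut (so a half turn about z gives the same grasp; the last joint's range is limited). The gripper opens to 88 mm and grips with 3 to 60 N. Pads are 20 mm wide; open, the fingers measure 115 mm over their backs; the gripper's body (75 mm by 178 mm) begins 61 mm behind the grasp point.
Start: joints at [-0.019, 0.423, 1.63, -0, 1.089, -0.019], TCP at [624.984, 0.026, 302.675] pointing down, gripper open.
Joint ranges: [-3, 3], [-0.9, 2.11], [0.09, 2.58], [-1.31, 4.45], [0.11, 2.69], [-2.54, 2.54]. Speed limits (rad/s): [2.39, 2.39, 3.01, 3.14, 3.14, 3.14].

INTERFACE

Orientations are given as a unit quaternion [x, y, z, w].
In Python, from station import env, set_gripper, viewer, workorder gives the robot as it stands. Calls block until the motion is done:
- env.reach(position, orientation): joint-space move of the TCP to a pose.
- env.move_l(position, rot=None, rate=150, f_stop=None): straight line of the TCP; rot=None keeps the orientation; rate is the mean speed in mm/s. With f_stop (N) it stops when the force on the tool has changed by that much, and returns True; else False.
- env.move_joints(angles): joint-space move.
- set_gripper(opening): finger opening in mm; the grip force is fixed at half the most; returns when the fingers have stopped.
- env.hold(seconds).
- env.ik(position, orientation): joint angles nearest the present ones, or None.
- env.read_state(): the state.
- viewer.camera(name): name is "scene" or "side" or "wrist"; returns the picture (420x560x3 uint8, blue, green, red); there is no depth.
- viewer.camera_params(name): a dict with "fx", "fy", "cx", "cy" (pixels), "dist" ([k1, k2, p1, p2, k3] as OpenCV has them; the pictures are not rectified), "pose" (4x4, takes a point from camera to world coordinates); the wrist camera has in their place "tool_from_camera" (4x4, takes a point from camera to tool coordinates, whose origin is the TCP and whose axes are the flange's). Camera axes: x right, y up, looking along -z (the intrinsics and any distortion apply to the point x, -y, -z); pixel columns grow to the right and rows downward; lengths in mm; the calibration is good to about 2 mm. A picture is of the moment at which its call begins: read the wrist's pose just before it. camera_params takes no time and is no camera call.
A pose or a line that the arm cannot do raises env.IKError and nothing moves.
- workorder.sign_off(): hands the job in, once; it reports no verdict.
The state is a dict: "time_s": time; "qpos": joint angles; "dq": joint speeds; "tau": joint torques, N m; "tool_pos": TCP position; "orientation": TCP orientation; "force": force on the tool from outside, world axes, zero at the start; "wrist_torque": the same for the moment, N m; "width": finger opening in mm.
Only numpy, scipy, OpenCV 4.12 (cv2) and the standard library are available. Lean on these libraries where they do the work, as an engineer would, in place of code of your own. Each camera call takes 0.05 s, during which the arm holds its last target.

TASK

The large knurled dial on top of the dough warmer was left between two stops. With a fingertip, without gripping it, turn it clockwise (seen from above) until it clicks into the next stop, and no further; then press the start button fully down with a fingertip and let it go. Leave the small timer knob as it is, and do not shift or lift the tub, jar, cutter ring or scraper.

Things in the scene. Friction and masses are not known exactly. Their poses are not given: they have to be found in the camera images.
- warmer: bench-top steel dough warmer, fixed. Origin on the bench under the centre of its console, a box 170 (x) by 420 (y) by 70 mm high, controls on its flat top. Along +x follows the warming plate, 200 by 400 mm, top 50 mm high. Start button in the middle of the console; dial and timer knob 130 mm to either side along y (which is where varies)
- dial_base: aluminium bezel under the large dial, 136 mm across, 4 mm thick, fixed. Origin at the centre of its underside (70 mm above the bench), z up along the dial's axis. Raised black bars, 2 mm high, 52 to 66 mm from the axis, mark the three stops: thin bar at +1.2 rad (anticlockwise) from its x axis, middle bar along its x axis, thick bar at -1.2 rad
- dial_top (a point): centre of the flat top of the knurled dial, on its axis, 99 mm above the bench. Black, 92 mm across, 18 mm thick, 40 ribs round the rim: too wide to pinch. Sprung: sinks up to 5 mm when pressed (1 N, then 2 N per mm) and comes back. A fingertip pressed about 3 mm deep on the top, off the axis, and moved in an arc about the axis takes the dial along
- dial_pointer (a point): a point on the white pointer line on the dial's top, 40 mm from its axis: where the dial points
- dial (a joint): dial angle, rad, growing clockwise from above: pointer at the thin bar at 0, middle bar 1.2, thick bar 2.4. Each is a click stop: humps with crests 0.17 rad either side (feet at 0.32, up to 0.03 Nm); past the crest it falls into the stop when let go. Elsewhere friction (0.003 Nm) holds it. Starts at 0.38 to 0.82, so the next stop is 1.2. Travel -0.03 to 2.43
- start (a joint): travel of the start button, m: 0 out, 0.006 fully down; sprung, 5 N fully down
- start_top (a point): centre of the top face of the start button, a round aluminium cap 32 mm across in a black round housing in the middle of the console; it is pressed straight down
- timer_tip (a point): on top of one end of the bar grip of the small timer knob, 18 mm from its axis, 114 mm above the bench; bar about 38 by 14 mm, bar top 38 mm above its round foot's top. Not to be turned
- timer_base: round foot of the small timer knob, 64 mm across, fixed on the console; origin at the centre of its underside, on the knob's axis
- tub: clear plastic tub, 132 by 226 by 80 mm, loose on the warming plate; origin at the centre of its underside
- jar: glass jar with metal cap, 56 mm across, 75 mm high, loose on the warming plate; origin at the centre of its underside
- cutter: steel pastry cutter ring, 60 mm across, 30 mm high, loose on the warming plate; origin at the centre of its underside
- scraper: bench scraper, steel blade and wooden handle, about 115 by 130 by 24 mm, loose on the bench beside the warmer; origin on its underside

How it is judged (in metres and radians):
On the way, in this order (a step that is already met when the one before it is completed fails the run):
1. the dial stands in the middle stop (value of joint dial between 1.08 and 1.32 rad), for 0.2 s.
2. the start button is pressed fully down (value of joint start above 0.0045 m), for 0.05 s.
At the end, for the whole second after the job is handed in: The dial rests in the middle stop (1.2 rad, within 0.12 rad), the start button has been pressed at least 4.5 mm after that and is out again (within 1.5 mm), the timer knob's tip is within 6 mm and each loose thing within 15 mm of where it was (all of step 1 and velocity of joint dial between -0.1 and 0.1 rad/s and value of joint start below 0.0015 m and distance of timer_tip from where it was at the start of the episode below 0.006 m and distance of each of tub, jar, cutter, scraper from where it was at the start of the episode below 0.015 m); the robot touches nothing.
It fails at once if the dial was turned on past the middle stop (value of joint dial above 1.5 rad).
It fails at once if the dial was turned back (anticlockwise) to the first stop (value of joint dial below 0.2 rad).
It fails at once if start was pressed before the dial was in its stop (value of joint start above 0.0045 m and value of joint dial below 1 rad).
It fails at once if the timer knob was turned (distance of timer_tip from where it was at the start of the episode above 0.008 m).
It fails at once if a loose thing was shifted or lifted (distance of any of tub, jar, cutter, scraper from where it was at the start of the episode above 0.02 m).
It also fails if it takes over 38 s, if anything falls off the work surface, if the arm or the gripper's body presses on something with over 40 N, if the wrist force passes 120 N, or if a joint passes its speed limit or range.

## Working session

There is one attempt and no reset: what is moved stays moved. The work goes in short steps, each a Python script; the robot and the scene stay as the last script left them, time stands still between calls to the robot, and variables do not carry over. Pictures are saved under pics/ and viewed, and the job is handed in when it is done.

```bash
ls; mkdir -p pics
python3 - <<'E'
from station import env, viewer
import cv2
for n in ("scene","side","wrist"):
    cv2.imwrite(f"pics/{n}0.png",viewer.camera(n))
    p=viewer.camera_params(n); print(n,{k:(v if not hasattr(v,'tolist') else v.tolist()) for k,v in p.items()})
s=env.read_state();print(s)
E
```

```text
pics
scene {'fx': 505.8574871568322, 'fy': 505.8574871568322, 'cx': 283.80849433096387, 'cy': 209.00416470911657, 'dist': [-0.1071356541627473, 0.0, 0.0, 0.0, 0.0], 'pose': [[0.8579624356186782, -0.40809898318545623, 0.3120187157692019, 991.4974512963979], [0.5135109224711051, 0.6983182352395334, -0.4986563694918758, -494.7105563296278], [-0.014387201609069, 0.5880534518689097, 0.8086940992581308, 1071.8806785002928], [0.0, 0.0, 0.0, 1.0]]}
side {'fx': 409.3173261204069, 'fy': 409.3173261204069, 'cx': 272.32139771903286, 'cy': 206.46944730965043, 'dist': [-0.02263343291110337, 0.0, 0.0, 0.0, 0.0], 'pose': [[0.7803552216339641, 0.45454435214188443, -0.42945914823708325, 227.97719160063502], [-0.6252022243682329, 0.552871749407906, -0.5508675043525939, -330.1613039579129], [-0.012957882296901101, 0.6983711482031285, 0.7156184965774874, 700.735178235375], [0.0, 0.0, 0.0, 1.0]]}
wrist {'fx': 305.67027297359783, 'fy': 305.67027297359783, 'cx': 273.490517046316, 'cy': 207.61867396275, 'dist': [-0.052928356592457135, 0.0, 0.0, 0.0, 0.0], 'tool_from_camera': [[-0.0014728538157458967, 0.96580
[... 253 characters left out ...]
'time_s': 0.15, 'qpos': array([-1.90163062e-02,  4.23672359e-01,  1.63047402e+00, -4.10895216e-05,
        1.08860018e+00, -1.90026562e-02]), 'dq': array([-1.46523030e-03, -8.40440735e-04, -2.46274171e-03, -3.15885319e-05,
        8.48702556e-04, -5.84654521e-06]), 'tau': array([ 9.52650989e-04, -5.44981134e+01, -2.73919362e+01,  6.45430083e-02,
        2.04369903e-02, -3.19723256e-05]), 'tool_pos': array([6.24678069e+02, 1.32888484e-02, 3.02091697e+02]), 'orientation': array([ 7.07104745e-01,  7.07108582e-01, -4.13247756e-04, -4.03027904e-04]), 'force': array([ 0.55135775, -1.20698211,  0.54647407]), 'wrist_torque': array([-0.00622607, -0.0375068 ,  0.02216513]), 'width': 88.26052862841581}
```

View pics/scene0.png

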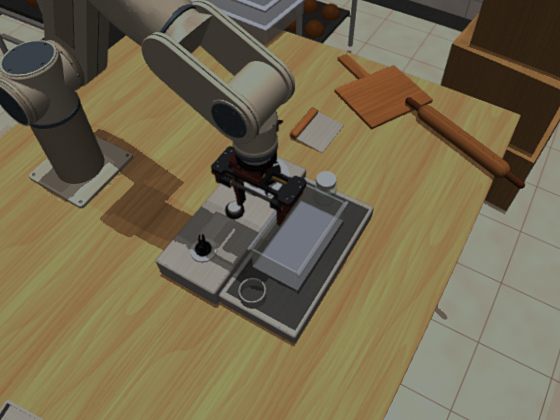

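View pics/side0.png

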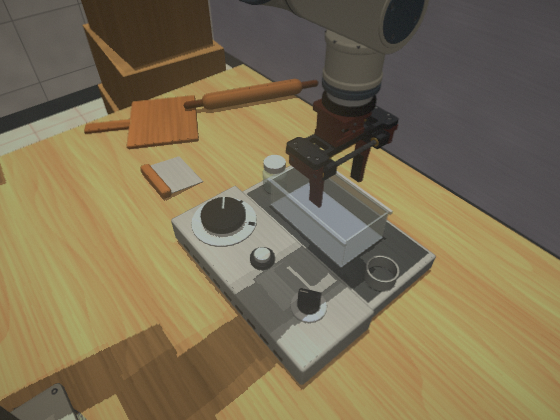

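View pics/wrist0.png

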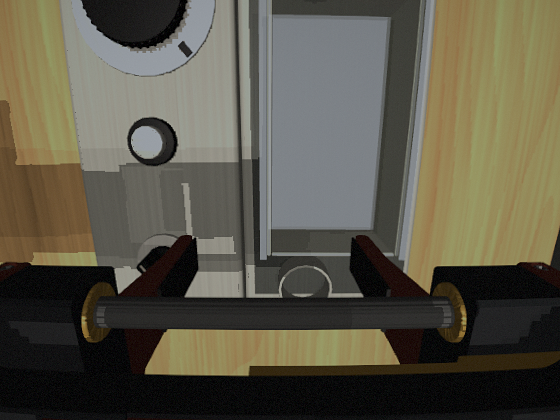

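The dial is on the +y side (side view: dial about (224,215), button (262,256), timer (310,300)), with the timer nearest the gripper. I'll take a wrist view from over the dial.

```bash
cat > h.py <<'E'
import numpy as np, cv2
from scipy.spatial.transform import Rotation as R
from station import env, viewer, set_gripper
def campose(n,st=None):
    p=viewer.camera_params(n)
    if n!='wrist': return p,np.array(p['pose'])
    T=np.eye(4);T[:3,:3]=R.from_quat(st['orientation']).as_matrix();T[:3,3]=st['tool_pos']
    return p,T@np.array(p['tool_from_camera'])
def K(p): return np.array([[p['fx'],0,p['cx']],[0,p['fy'],p['cy']],[0,0,1.]])
def ray(n,px,z,st=None):
    p,T=campose(n,st)
    u=cv2.undistortPoints(np.array(px,float).reshape(-1,1,2),K(p),np.array(p['dist'])).reshape(-1,2)
    d=np.c_[u[:,0],-u[:,1],-np.ones(len(u))]@T[:3,:3].T
    o=T[:3,3]
    return o+d*((z-o[2])/d[:,2])[:,None]
def snap(n,f):
    st=env.read_state(); im=viewer.camera(n); cv2.imwrite(f'pics/{f}.png',im); return st,im
def down(yaw): # yaw 0 = start orientation, positive = ccw from above
    return (R.from_euler('z',yaw)*R.from_quat([2**-.5,2**-.5,0,0])).as_quat()
E
python3 - <<'E'
from h import *
print(ray('side',[[224,215]],99),ray('side',[[262,256]],85),ray('side',[[310,310]],74))
env.reach([540,75,330],down(0))
set_gripper(0)
st,im=snap('wrist','w1'); print(st['tool_pos'],st['qpos'],st['time_s'])
np.save('w1.npy',np.r_[st['tool_pos'],st['orientation']])
E
```

```text
[[498.70657544 176.21186838  99.        ]] [[501.07740999  54.5346096   85.        ]] [[498.83405799 -82.51637684  74.        ]]
[540.00549124  75.02322137 330.01700894] [1.16217095e-01 2.73990302e-01 1.78233558e+00 2.22333315e-06
 1.08522441e+00 1.16185903e-01] 2.0333
```

View pics/w1.png

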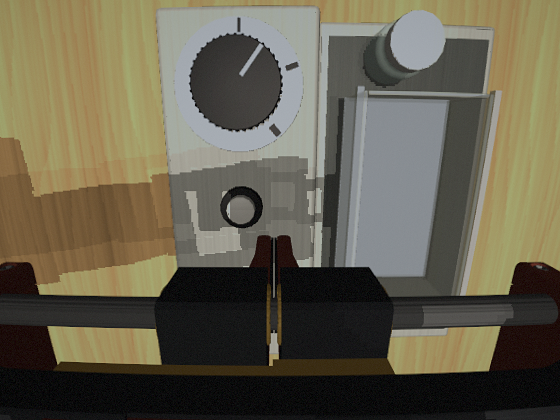

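The wrist view shows the dial at about (237,82), the pointer tip at about (262,44), the bars at (239,24), (292,66) and (275,130), and the button at about (241,208). The fingers are closed.

```bash
cat >> h.py <<'E'
def meas(im,st,c0,debug=None):
    """dial centre, pointer and bar angles from a wrist picture; c0 rough dial pixel"""
    g=cv2.cvtColor(im,cv2.COLOR_BGR2GRAY); p,T=campose('wrist',st)
    h,w=g.shape
    yy,xx=np.mgrid[0:h,0:w]
    pts=np.c_[xx.ravel(),yy.ravel()]
    def top(z): return ray('wrist',pts,z,st).reshape(h,w,3)[...,:2]
    t99,t76=top(99),top(76)
    c=ray('wrist',[c0],99,st)[0,:2]
    m=((g<90)&(np.linalg.norm(t99-c,axis=2)<56)).astype(np.uint8)
    m=cv2.morphologyEx(m,cv2.MORPH_CLOSE,np.ones((9,9)))
    cn=max(cv2.findContours(m,cv2.RETR_EXTERNAL,cv2.CHAIN_APPROX_NONE)[0],key=cv2.contourArea)
    wp=ray('wrist',cn.reshape(-1,2),99,st)[:,:2].astype(np.float32)
    e=cv2.fitEllipse(wp); cd=np.array(e[0]); print('dial',cd,e[1])
    d=t99-cd; r=np.linalg.norm(d,axis=2)
    wm=(g>110)&(r<41); q=d[wm]
    u,s,vt=np.linalg.svd(q-q.mean(0)); ax=vt[0]*np.sign(vt[0]@q.mean(0))
    pa=np.arctan2(*q.mean(0)[::-1]); print('pointer n',len(q),'mean',q.mean(0),'ang',pa,'axis ang',np.arctan2(ax[1],ax[0]))
    d=t76-cd; r=np.linalg.norm(d,axis=2)
    bm=((g<110)&(r>53)&(r<65)).astype(np.uint8)
    n,l,stt,ce=cv2.connectedComponentsWithStats(bm)
    for i in range(1,n):
        if stt[i,4]>12:
            dd=d[l==i].mean(0); print('bar',ce[i],stt[i,4],'r',np.hypot(*dd),'ang',np.arctan2(dd[1],dd[0]))
    return cd,pa
E
python3 - <<'E'
from h import *
v=np.load('w1.npy'); st=dict(tool_pos=v[:3],orientation=v[3:]); im=cv2.imread('pics/w1.png')
meas(im,st,(237,82))
g=cv2.cvtColor(im,cv2.COLOR_BGR2GRAY)
c=cv2.HoughCircles(cv2.medianBlur(g[180:240,210:275],3),cv2.HOUGH_GRADIENT,1,50,param1=80,param2=12,minRadius=10,maxRadius=26); print(c)
for z in(80,85,90): print(z,ray('wrist',[(241,209)],z,st), ray('wrist',[(226,209),(257,209)],z,st)[:,0])
cv2.imwrite('pics/c1.png',cv2.resize(im[0:240,150:330],None,fx=2.5,fy=2.5,interpolation=cv2.INTER_CUBIC))
s,i2=snap('side','s1');cv2.imwrite('pics/s1c.png',cv2.resize(i2[180:340,170:370],None,fx=3.5,fy=3.5,interpolation=cv2.INTER_CUBIC))
E
```

```text
dial [503.95974731 188.21101379] (89.87101745605469, 92.63214874267578)
pointer n 173 mean [13.61768235 19.88978054] ang 0.9704419021130164 axis ang 0.9288392394759372
bar [238.          23.32432432] 37 r 58.27012428367853 ang 1.5721568405007877
bar [292.67924528  65.35849057] 53 r 57.783328197456555 ang 0.3282226854571541
bar [274.81944444 130.16666667] 72 r 58.72168126450281 ang -0.9007336040911424
[[[30.5 26.5 20.7]]]
80 [[502.40639404  56.27429717  80.        ]] [485.53007803 520.37780796]
85 [[502.95787665  57.63990538  85.        ]] [486.3365976  520.65770435]
90 [[503.50935926  59.0055136   90.        ]] [487.14311716 520.93760075]
```

View pics/c1.png

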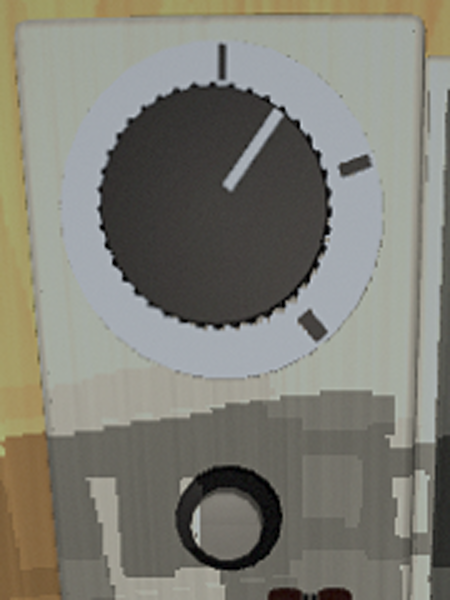

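View pics/s1c.png

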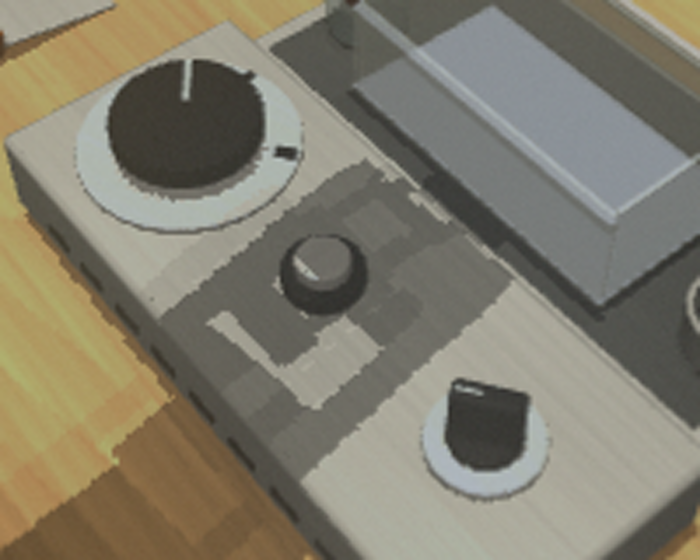

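Run:
```python
from h import *
from scipy.optimize import least_squares
v=np.load('w1.npy'); st=dict(tool_pos=v[:3],orientation=v[3:])
b=ray('wrist',[(238,23.3),(292.7,65.4),(274.8,130.2)],76,st)[:,:2]
def f(x): 
    a=x[2]+np.array([1.2,0,-1.2]); return (x[:2]+59*np.c_[np.cos(a),np.sin(a)]-b).ravel()
s=least_squares(f,[503,188,.33]); print(s.x,s.fun)
# pointer line ends in crop -> px
q=ray('wrist',[(150+280/2.5,112/2.5),(150+228/2.5,187/2.5)],99,st)[:,:2]
d=q-s.x[:2]; print(d,np.arctan2(d[:,1],d[:,0]),np.hypot(*d.T)); e=q[0]-q[1]; pa=np.arctan2(e[1],e[0]); print('line ang',pa,'dial',1.2-(np.arctan2(d[0,1],d[0,0])-s.x[2]),1.2-(pa-s.x[2]))
# button triangulation
P=[]
for n,px in(('wrist',(240.8,209.2)),('side',(263.4,254.9))):
    P.append([ray(n,[px],z,st)[0] for z in (80,95)])
(a0,a1),(b0,b1)=P; u=(a1-a0)/np.linalg.norm(a1-a0); w=(b1-b0)/np.linalg.norm(b1-b0)
t=np.linalg.lstsq(np.c_[u,-w],b0-a0,rcond=None)[0]; print('button',a0+t[0]*u,b0+t[1]*w)
print(np.linalg.norm(np.array([502.9,57.6])-s.x[:2]))
```

```text
[5.02295190e+02 1.87317415e+02 3.35595739e-01] [ 0.49012813 -0.2276907  -0.6770711  -0.05131657  0.18694297  0.27900727]
[[26.05357154 33.5811686 ]
 [ 5.93617773  7.02031325]] [0.91096246 0.86887878] [42.50274667  9.19363933]
line ang 0.9225711836854797 dial 0.6246332753460135 0.6130245549401192
button [502.60544626  57.10425641  83.87998929] [505.14460886  55.52174535  84.03148092]
129.7188244887255
```

Centre (502.3, 187.3) with dial angle about 0.62, so I'll turn it 0.58 rad clockwise with the closed fingertips. The 130 mm dial-to-button spacing checks out.

Run:
```python
from h import *
c=np.array([502.3,187.3]); r=28; D=0.585
def P(a,z): return [c[0]+r*np.cos(a),c[1]+r*np.sin(a),z]
a0=np.pi+D/2; yaw=lambda a:a-np.pi
T=env.tips_ahead; print(T)
env.reach(P(a0,99+T+40),down(yaw(a0)))
env.move_l(P(a0,99+T+5),rate=100)
f0=env.read_state()['force']
print(env.move_l(P(a0,96+T),rate=20,f_stop=20), env.read_state()['force']-f0, env.read_state()['tool_pos'])
for a in np.linspace(a0,a0-D,5)[1:]:
    env.move_l(P(a,96+T),down(yaw(a)),rate=25)
    s=env.read_state(); print((s['force']-f0).round(2),s['tool_pos'].round(1),s['time_s'])
env.hold(.1)
env.move_l(P(a,99+T+40),rate=100)
env.reach([540,75,330],down(0))
env.hold(.2)
st,im=snap('wrist','w2'); print(st['time_s'])
np.save('w2.npy',np.r_[st['tool_pos'],st['orientation']])
meas(im,st,(237,82))
cv2.imwrite('pics/c2.png',cv2.resize(im[0:240,150:330],None,fx=2.5,fy=2.5,interpolation=cv2.INTER_CUBIC))
```

```text
80.0
False [ 0.05395058 -0.7546605   5.65042431] [475.9673762  179.41975629 176.50228009]
[ 0.6  -1.03  4.53] [475.2 183.5 176.6] 4.2
[ 1.09 -1.91  5.81] [475.  187.6 176.6] 4.5167
[ 1.88 -0.93  5.01] [475.5 191.8 176.7] 4.8333
[ 2.47 -1.78  5.33] [476.5 195.7 176.7] 5.15
6.7667
dial [504.25170898 187.58312988] (90.7326431274414, 93.4334487915039)
pointer n 177 mean [22.04061806  8.23675204] ang 0.3576373473244563 axis ang 0.3437250617600037
bar [240.  24.] 39 r 58.676058538711835 ang 1.5710940307488739
bar [294.57692308  66.01923077] 52 r 57.82786111328168 ang 0.33917459935923305
bar [276.70588235 131.30882353] 68 r 58.49817175114792 ang -0.896486683476962
```

View pics/c2.png

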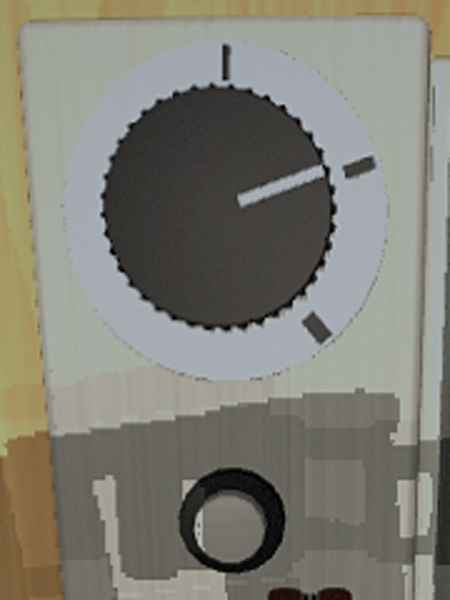

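The pointer now lines up with the middle bar: 0.35 rad against 0.34. Next is the start button, about (503, 57, 84).

Run:
```python
from h import *
x,y=502.8,57.0; T=80
env.reach([x,y,84+T+40],down(0))
env.move_l([x,y,84+T+7],rate=100)
f0=env.read_state()['force']
z=84+T+7
hit=False
while z>84+T-10 and not hit:
    z-=1.0
    hit=env.move_l([x,y,z],rate=30,f_stop=14)
    s=env.read_state(); F=s['force']-f0
    print(round(s['tool_pos'][2]-T,2),F.round(2),hit)
    if F[2]>14: break
env.hold(.15); s=env.read_state(); print(s['tool_pos'][2]-T,s['force']-f0)
env.move_l([x,y,84+T+40],rate=100)
env.reach([540,75,330],down(0)); env.hold(.3)
st,im=snap('wrist','w3'); print(st['time_s']); meas(im,st,(237,82))
cv2.imwrite('pics/c3.png',im); snap('side','s3')
```

```text
90.77 [1.56 0.96 1.09] False
89.33 [2.6  0.2  1.55] False
88.13 [2.45 0.21 2.64] False
87.1 [ 4.1  -0.12  2.69] False
86.31 [ 1.22 -0.26  6.38] False
86.08 [ 1.21 -0.24 16.43] False
86.11790026013074 [ 0.1187867  -1.17481183 16.33891648]
10.975
dial [504.45303345 187.24382019] (91.12794494628906, 93.13187408447266)
pointer n 175 mean [21.65798866  8.56225321] ang 0.3764820517542417 axis ang 0.33825743623636995
bar [239.05  22.85] 40 r 58.988920721586126 ang 1.582196733048573
bar [294.28846154  64.59615385] 52 r 57.91990267134769 ang 0.3484119737957974
bar [276.42647059 130.36764706] 68 r 58.262966420009334 ang -0.8968785137679995
```

View pics/c3.png

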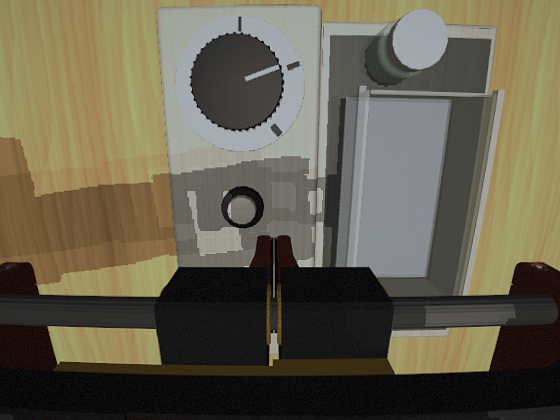

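View pics/s3.png

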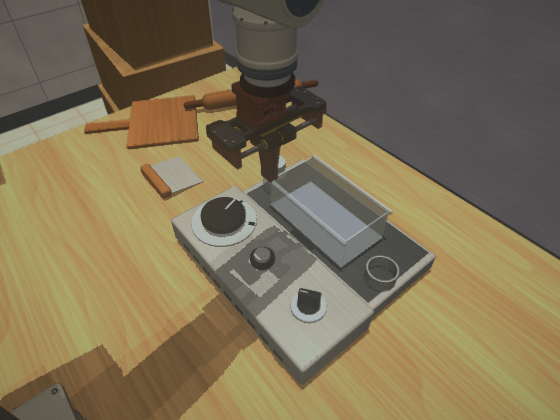

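Dial and surroundings look unchanged, and the button is out. The force profile doesn't settle whether the hard stop at 86 mm was the button's end of travel or the housing rim, because contact may have begun before my force zero. I'll press again from higher up, with settled readings and side pictures out and held down.

Run:
```python
from h import *
x,y=503.0,57.0; T=80
env.reach([x,y,130+T],down(0))
env.move_l([x,y,100+T],rate=100); env.hold(.15)
f0=np.mean([env.read_state()['force'] for _ in range(3)],0)
snap('side','p_out')
def rd(n=6):
    F=[]
    for _ in range(n): env.hold(.02); F.append(env.read_state()['force'])
    return np.mean(F,0)
for z in [97,95,94,93,92,91,90,89,88,87,86,85.5]:
    env.move_l([x,y,z+T],rate=40,f_stop=18); F=rd()-f0
    print(z,round(env.read_state()['tool_pos'][2]-T,2),F.round(2))
    if F[2]>14: break
snap('side','p_in')
env.move_l([x,y,130+T],rate=100); print(env.read_state()['time_s'])
a=[cv2.resize(cv2.imread(f'pics/{n}.png')[220:290,215:315],None,fx=4,fy=4,interpolation=cv2.INTER_CUBIC) for n in('p_out','p_in')]
cv2.imwrite('pics/pp.png',np.hstack(a))
```

```text
97 96.98 [ 0.36  0.69 -0.47]
95 94.93 [ 0.49  1.32 -0.31]
94 94.0 [ 0.2   0.88 -0.49]
93 92.98 [ 0.37  1.09 -0.42]
92 92.11 [0.15 1.07 1.73]
91 91.06 [0.5  0.72 1.71]
90 90.06 [0.76 1.23 2.34]
89 89.06 [1.15 1.35 2.91]
88 88.06 [1.31 1.47 3.2 ]
87 87.07 [1.33 1.15 3.91]
86 86.3 [0.82 0.89 8.07]
85.5 86.18 [-0.99  1.06 12.67]
17.1417
```

View pics/pp.png

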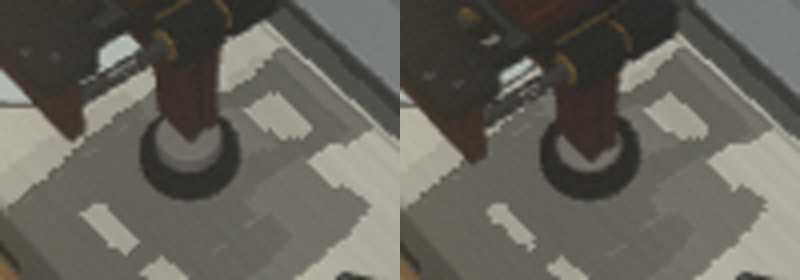

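Contact was at about 92.3 mm and the hard stop at 86.2 mm, with the spring at about 4–5 N. That is the full 6 mm, so both presses bottomed out. Final check from the viewing pose, then hand in.

Run:
```python
from h import *
from station import workorder
env.reach([540,75,330],down(0)); env.hold(.5)
st,im=snap('wrist','w4'); meas(im,st,(237,82))
_,a=snap('side','s4'); b=cv2.imread('pics/s3.png'); o=cv2.imread('pics/side0.png')
for n,(x0,y0,x1,y1) in dict(timer=(285,280,335,325),cutter=(360,250,410,300),scraper=(135,150,210,200),tubfront=(330,190,395,250)).items():
    print(n,[(cv2.absdiff(a,q)[y0:y1,x0:x1].max(2)>45).sum() for q in (b,o)])
# button state: compare with first wrist picture
print('button diff',(cv2.absdiff(im,cv2.imread('pics/w1.png'))[180:240,210:275].max(2)>60).sum())
print(workorder.sign_off(), env.read_state()['time_s'])
```

```text
dial [504.49746704 187.27224731] (91.10859680175781, 93.49761199951172)
pointer n 176 mean [21.90281522  8.61895664] ang 0.37489826160113027 axis ang 0.34006360942794
bar [238.67647059  22.88235294] 34 r 59.3933228640913 ang 1.5738076848448594
bar [293.28  65.18] 50 r 57.86371126004996 ang 0.3447083013954728
bar [275.41791045 130.64179104] 67 r 58.33170350865218 ang -0.8997555518546589
timer [np.int64(0), np.int64(874)]
cutter [np.int64(0), np.int64(12)]
scraper [np.int64(0), np.int64(0)]
tubfront [np.int64(0), np.int64(0)]
button diff 12
the job is handed in; nothing more can be done
the job is handed in; nothing more can be done
```

The dial is in the middle stop, the start button was pressed fully down and let go, and the job is handed in. No verdict was reported.

**Dial:** I turned it about 0.58 rad clockwise with the closed fingertips. In the last picture the pointer line is at 0.34 rad and the middle bar at 0.345 rad. A second pointer estimate gave 0.375 rad, which is still well inside the 0.12 rad tolerance.

**Start button:** I pressed it twice. The first press met a hard stop, but the forces didn't show whether that was the button or its housing. The second press, with settled readings, showed contact at 92.3 mm and the stop at 86.2 mm, about 6 mm of travel. The first press reached the same height. The button looks fully out again.

**Everything else:** I compared small areas of the final side picture with the one from the start:

| Item | Result |
|---|---|
| Scraper, front of the tub | no change |
| Cutter | 12 pixels differ |
| Timer knob | 874 pixels differ |
| Jar | not compared; it looked unmoved in the wrist pictures |

I put the timer difference down to the arm's shadow moving off it. The knob sits the same in the pictures and the arm never went near it, but I did not measure its tip.

The last clock reading was 17.1 s, before the short final move and check. The arm was clear of everything when I handed in.

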